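# Snap the retaining cap onto the label-roll spindle

## Task

The label roll on its upright spindle is missing its retaining cap. Pick up the medium-sized cap (not the wide flat one or the tall narrow one), balance it level, open side down, on the spindle's rounded tip and let go so that it stands there by itself; then press its top straight down until it clicks over the catch, and keep pressing until the sprung washer below it is pushed right down. Finish while still pressing it all the way down, and leave the other things on the bench where they are.

Things in the scene. Friction and masses are not known exactly. Their poses are not given: they have to be found in the camera images.
- cap_mid (a point): Centre (half-way up, on the axis) of the loose retaining cap: a ribbed black plastic cylinder 43 mm across, 34 mm high, about 60 g, with a flat closed top. z is up along its axis. It starts upright on the bench, open side down, this point 17 mm above the bench. A wide flat cap and a tall narrow cap also lie there; the three swap places.
- cap: The same cap; origin at the centre of its underside. Its mouth has an inward lip 5 mm high with a rounded 26 mm opening; above the lip the hollow is 33 mm wide and 24 mm high, then the 5 mm top.
- stand: Fixed stand, origin under its centre: round base 140 mm across, 10 mm thick, with a white label roll 100 mm across on it, its top 68 mm above the bench. A steel spindle 21 mm across with a domed end (radius 10.5 mm) stands up through the roll. Four spring-loaded round catch bulges around its head, centred 10.5 mm below the tip, make it 29 mm across.
- spindle_tip (a point): Top of the spindle's dome, 95 mm above the bench, z up. Balanced (lip resting on the catch bulges) the cap's centre is about 9 mm above this point, its top 26 mm above. Pressing it some 5 mm further, at a peak of roughly 7 to 12 N, snaps the lip under the bulges and the force drops. Let go, it stays caught, centre about 1 mm below the tip. Fully down its centre is 6 mm below the tip, its top 11 mm above.
- washer (a joint): Travel (m) of the sprung aluminium washer, 46 mm across, on the spindle under the cap: 0 = up (its top face 17 mm below the spindle tip), 0.006 = pushed right down to its stop. Its spring pushes up with about 2.4 N at 0 and 9.6 N at 0.006. With the cap caught but not pressed it reads about 0.001.
- wide_cap: Bystander: wide flat black cap, 62 mm wide, 16 mm high; origin under its centre.
- tall_cap: Bystander: tall narrow black cap, 28 mm wide (34 mm at its foot), 48 mm high; origin under its centre.
- tape: Bystander: roll of paper tape lying flat, 90 mm across, 30 mm high; origin under its centre.
- marker: Bystander: marker pen lying down, 125 mm long along its x, 14 mm high; origin on its underside.
- carton: Bystander: closed cardboard carton 110 x 140 x 70 mm; origin under its centre.
- mouse: Bystander: computer mouse 100 x 60 x 34 mm, length along its x; origin under its centre.
- scanner: Bystander: hand scanner lying down, 160 mm long along its x, 36 mm high; origin under its handle.
Mind the look-alikes: they are no part of the job. What is shaped like the stand but blue or pink is not meant. What is shaped like the cap but purple is not meant.

How it is judged:
On the way, in this order (a step that is already met when the one before it is completed fails the run):
1. the cap stands balanced on the spindle's tip, level and untouched by the robot, not yet snapped on (horizontal distance between cap_mid and spindle_tip below 0.005 m and z of cap_mid in the frame of spindle_tip between 0.0065 and 0.0125 m and angle between cap_mid's own z axis and vertical below 0.17 rad and contact force between each of the fingers, the arm and cap below 0.05 N and linear speed of cap below 0.02 m/s), for 0.4 s.
2. the cap is pressed down past the catch (click) (z of cap_mid in the frame of spindle_tip below 0.0008 m and horizontal distance between cap_mid and spindle_tip below 0.005 m and angle between cap_mid's own z axis and vertical below 0.17 rad).
At the end, for the whole second after the job is handed in: The cap is snapped onto the spindle, centred within 5 mm and upright within 0.12 rad, at rest, and the robot is still pressing on it (over 3 N) so that the washer is held at more than 4.5 mm of its 6 mm travel (value of joint washer above 0.0045 m and z of cap_mid in the frame of spindle_tip below -0.0035 m and horizontal distance between cap_mid and spindle_tip below 0.005 m and angle between cap_mid's own z axis and vertical below 0.12 rad and linear speed of cap below 0.02 m/s and contact force between any of the fingers, the arm and cap above 3 N); the arm keeps its last pose, push and grip.
It fails at once if another thing on the bench is shifted by more than 30 mm (distance of any of wide_cap, tall_cap, tape, marker, carton, mouse, scanner from where it was at the start of the episode above 0.03 m).
It also fails if it takes over 51 s, if anything falls off the work surface, if the arm or the gripper's body presses on something with over 40 N, if the wrist force passes 120 N, or if a joint passes its speed limit or range.

## Robot

A 7-joint arm with a two-finger parallel gripper is mounted at the origin on the work surface. World frame = base frame: x ahead of the robot, y to its left, z up, the work surface at z = 0. Lengths are in m, angles in rad, forces in N, time in s.
With the tool pointing down it reaches from about 0.375 to 0.925 m from the base axis. Payload 3.1 kg.
Tool frame: the origin (TCP) lies on the centre line of the jaws, within the pads' length; the fingertips stand bot.tips_ahead ahead of it and the grasp point (between the pads) lies 5 mm behind it (bot.tips_ahead is the distance from the TCP to the fingertips, in m); z points along the fingers, y is the line along which they close (so a half turn about z gives the same grasp; the last joint's range is limited). The gripper opens to 85 mm and grips with 20 to 120 N. Pads are 22 mm wide; open, the fingers measure 114 mm over their backs; the gripper's body (76 mm by 85 mm) begins 54 mm behind the grasp point. The pads swing forward as they close: fully open they stand 13 mm farther back than shut.
Start: joints at [-1.327, 0.383, 0.044, 1.598, -0.018, 1.161, -0.05], TCP at [0.218, 0.612, 0.245] pointing down, gripper open.
Joint ranges: [-2.61, 2.61], [-0.41, 2.15], [-1.48, 1.57], [0, 2.5], [-1.57, 4.71], [0.05, 1.97], [-2.85, 2.85]. Speed limits (rad/s): [2.79, 2.79, 3.14, 3.14, 3.14, 3.14, 3.14].

## Interface

Orientations are given as a rotation vector (axis times angle).
In Python, from plant import status, read_camera, camera_info, order, bot gives the robot as it stands.
- The arm moves only by the tool play_rows, never from a script. Its argument "targets" is a list that holds one entry, the list of rows, each a list of 7 numbers: the closure, from -1 (fully open) to 1 (shut), then the shift along the world's x, y, z in m, then the turn, a rotation vector about the world's x, y, z in degrees. In form: [[[hand, dx, dy, dz, wx, wy, wz], ...]]. A call has exactly 8 rows; each row shifts and turns the commanded pose from where the row before left it; what a row does not reach is not made up. A row lasts 1/8 s, in which the tool goes at most 62.5 mm and 10.7 degrees, less where a joint would pass 70% of its speed; a pose out of reach is approached as far as the arm can. A call is refused whole if a number of a shift passes 0.0625 or a number of a turn 10.7, either way. A call with a gripper value outside its range is refused whole. The fingers move at their own pace and stop on an object; "newtons" is the grip in N (left out, the last holds). Time passes only in rows, so rows that do not move let the fingers close, or fill a call up. It gives the time, the measured TCP pose, the force, the opening and the grip force at its end, in the units of the state.
- status.observe(): the state, without advancing time (a new reading comes with each control period).
- read_camera(name): name is "side" or "top" or "wrist"; returns the picture (480x640x3 uint8, red, green, blue); there is no depth.
- camera_info(name): a dict with "fx", "fy", "cx", "cy" (pixels), "R" (3x3) and "t" (3): a world point X has camera coordinates R X + t. Camera axes: x right, y down, z forward; pixel columns grow to the right and rows downward; lengths in m; the calibration is good to about 2 mm. A picture is of the moment at which its call begins: read the wrist's pose just before it. camera_info takes no time and is no camera call; for the wrist camera it gives the pose at the moment of the call.
- order.close_job(): hands the job in; it is judged then, once.
The state is a dict: "clock": time; "joint_pos": joint angles; "qvel": joint speeds; "tau": joint torques, N m; "position": TCP position; "tool_rot": TCP orientation; "wrist_force": force on the tool from outside, world axes, zero at the start; "torque": the same for the moment, N m; "grip_width": finger opening in m; "finger_force": force on a finger pad.
Only numpy, scipy, OpenCV 4.12 (cv2) and the standard library are available. Lean on these libraries where they do the work, as an engineer would, in place of code of your own. Each camera call takes 0.05 s, during which the arm holds its last target. There are 200 camera calls.

## Working session

There is one attempt and no reset: what is moved stays moved. The work goes in short steps, Python scripts to look and compute and a tool call to move; the robot and the scene stay as the last step left them, time stands still between calls to the robot, and variables do not carry over. Pictures are saved under pics/ and viewed, at most 11 in all, crops included, and the job is handed in when it is done.

Besides the shell and the picture viewer there is one more tool, called after "Request:" as name([rows], argument=value, ...), one row to a line, values as JSON. play_rows: Moves the arm, as the interface text tells. Its arguments: {"type":"object","properties":{"targets":{"type":"array"},"newtons":{"type":"number"}},"required":["targets"]}

```bash
mkdir -p pics; python3 - <<'E'
from plant import status, read_camera, camera_info, order, bot
import cv2
print(bot.tips_ahead); print(status.observe())
for n in ("top","side"):
    im=read_camera(n); cv2.imwrite(f"pics/{n}0.png",im[:,:,::-1]); print(n,camera_info(n))
E
```

```text
0.014
{'clock': 0.0, 'joint_pos': array([-1.32677562,  0.38384055,  0.04381584,  1.59961735, -0.01787465,
        1.16121227, -0.04988641]), 'qvel': array([ 0.00050327, -0.00053854, -0.00192638,  0.00052416, -0.00011008,
        0.00048091,  0.00153504]), 'tau': array([ 5.13628293e-04, -4.33462393e+01,  1.02441821e+00, -2.49509847e+01,
        1.04658678e-02,  1.14108558e-02,  4.90266473e-06]), 'position': array([0.21757119, 0.61151662, 0.24386317]), 'tool_rot': array([-0.53408442, -3.09555697,  0.00419204]), 'wrist_force': array([ 0.04476134,  0.01948759, -0.38863976]), 'torque': array([-0.06379423,  0.01449692, -0.00175476]), 'finger_force': 0.0, 'grip_width': 0.08504584122784205}
top {'fx': 501.08869838032706, 'fy': 501.08869838032706, 'cx': 317.532909789573, 'cy': 237.8577046526576, 'R': array([[ 0.01008359, -0.99963653, -0.02500269],
       [-0.99480704, -0.00749611, -0.10150257],
       [ 0.10127825,  0.02589637, -0.99452104]]), 't': array([-0.08717061,  0.54109127,  1.10518609])}
side {'fx': 500.9934152722393, 'fy': 500.9934152722393, 'cx': 316.77426847693084, 'cy': 232.37395612150414, 'R': array([[ 0.77349346, -0.63379565, -0.00330679],
       [-0.39811294, -0.48178995, -0.78063085],
       [ 0.49316726,  0.60512934, -0.62498363]]), 't': array([-0.49820537,  0.23845518,  0.92550312])}
```

View pics/top0.png

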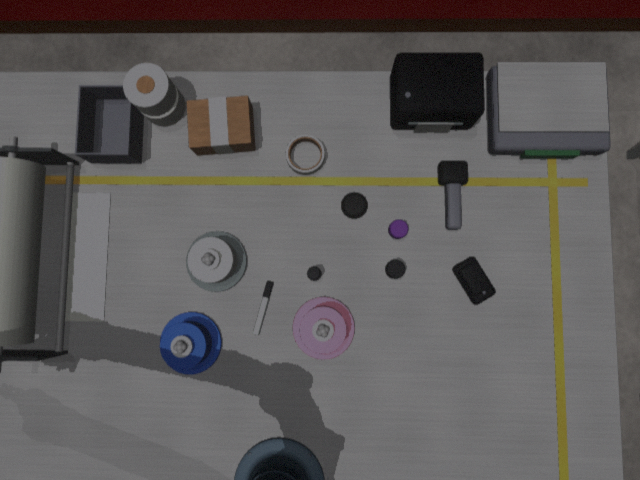

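View pics/side0.png

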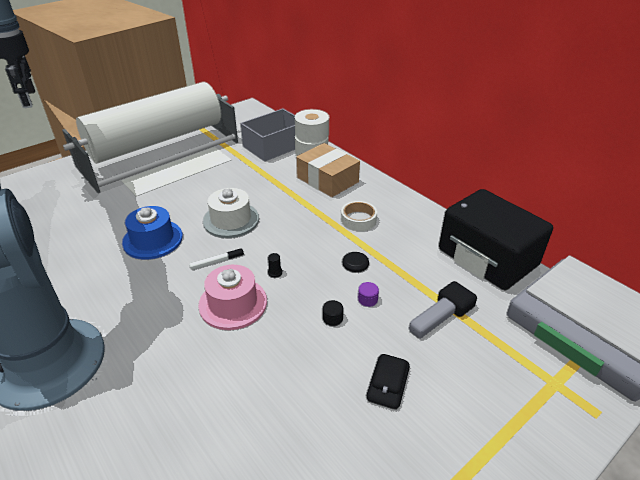

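The top view shows the medium cap at about (395,268), the tall cap at (314,273), the wide cap at (354,205) and the white stand with its spindle at (209,259). The side view shows the cap at (333,313) and the white stand's tip at (228,193).

```bash
cat > h.py <<'E'
import numpy as np, cv2
from plant import status, read_camera, camera_info
def ray(ci,u,v):
    R=np.array(ci["R"]);t=np.array(ci["t"])
    d=R.T@np.array([(u-ci["cx"])/ci["fx"],(v-ci["cy"])/ci["fy"],1.]); return -R.T@t,d
def onz(ci,u,v,z):
    o,d=ray(ci,u,v); return o+d*(z-o[2])/d[2]
def proj(ci,X):
    c=np.array(ci["R"])@X+ci["t"]; return np.array([ci["fx"]*c[0]/c[2]+ci["cx"],ci["fy"]*c[1]/c[2]+ci["cy"]])
def blobs(m,amin=30):
    n,l,s,c=cv2.connectedComponentsWithStats(m.astype(np.uint8)); return [(c[i].round(1),s[i]) for i in range(1,n) if s[i][4]>amin]
E
python3 - <<'E'
from h import *
ct,cs=camera_info("top"),camera_info("side")
t=cv2.imread("pics/top0.png"); s=cv2.imread("pics/side0.png")
def crop(im,ci,x0,y0,w,h,f,name,z):
    g=im[y0:y0+h,x0:x0+w].max(2)<60
    for c,st in blobs(g): 
        u,v=c+[x0,y0]; print(name,u,v,st[2:],onz(ci,u,v,z).round(4))
crop(t,ct,370,245,50,50,60,"cap top",.017)
crop(s,cs,310,290,45,45,60,"cap side",.017)
def roll(im,ci,x0,y0,w,h):
    m=im[y0:y0+h,x0:x0+w].min(2)
    return m
a=t[230:300,175:255]; b=s[175:245,190:270]
cv2.imwrite("pics/c1.png",np.hstack([cv2.resize(a,(400,350),interpolation=2),cv2.resize(b,(400,350),interpolation=2)]))
print("tip guess",onz(ct,208,259,.095),onz(cs,228,191,.095))
E
```

```text
cap top 394.9 268.6 [ 21  20 305] [ 0.4745 -0.2573  0.017 ]
cap side 332.5 312.8 [ 20  25 440] [ 0.4747 -0.2561  0.017 ]
tip guess [0.48798176 0.14799966 0.095     ] [0.48786984 0.14234314 0.095     ]
```

View pics/c1.png

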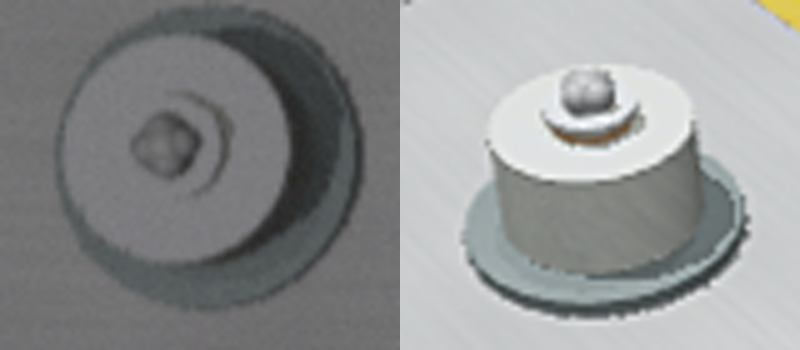

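Cap: (0.4745, -0.257), where both views agree to about 1 mm. Stand: about (0.488, 0.145). I'll pass over the stand first and look from the wrist.

Request:
play_rows([
  [[-1,0.034,-0.058,0,0,0,0],[-1,0.034,-0.058,0,0,0,0],[-1,0.034,-0.058,0,0,0,0],[-1,0.034,-0.058,0,0,0,0],[-1,0.034,-0.058,0,0,0,0],[-1,0.034,-0.058,0,0,0,0],[-1,0.034,-0.058,0,0,0,0],[-1,0.034,-0.058,0,0,0,0]],
])

```text
clock: 1.1
position: [0.4711, 0.1791, 0.2451]
tool_rot: [-0.534, -3.096, -0.0]
wrist_force: [1.2, 0.3, -0.1]
grip_width: 0.0853
finger_force: 0.0
```

```bash
python3 - <<'E'
from h import *
s=status.observe(); ci=camera_info("wrist"); w=read_camera("wrist"); cv2.imwrite("pics/w1.png",w[:,:,::-1])
print(s["position"],s["tool_rot"],abs(s["qvel"]).max()); print(ci, -ci["R"].T@ci["t"])
print(proj(ci,np.array([.488,.145,.088])))
ct,cs=camera_info("top"),camera_info("side")
o,d=ray(ct,208.4,258.8);p,e=ray(cs,227.4,193.4)
A=np.stack([d,-e],1);k=np.linalg.lstsq(A,p-o,rcond=None)[0];print("2view",o+d*k[0],p+e*k[1])
E
```

```text
[0.47109958 0.17911952 0.24506565] [-5.33830316e-01 -3.09568120e+00 -3.12338154e-04] 1.073136592536055
{'fx': 332.5881415739659, 'fy': 332.5881415739659, 'cx': 311.42453594089545, 'cy': 238.60237448789076, 'R': array([[ 3.34777194e-01,  9.42296977e-01,  7.97968029e-04],
       [ 8.90297622e-01, -3.16580174e-01,  3.27333374e-01],
       [ 3.08697870e-01, -1.08873319e-01, -9.44908581e-01]]), 't': array([-0.32732526, -0.40524639,  0.25433403])} [0.39185855 0.20783482 0.37323427]
[281.80990644 251.7738225 ]
2view [0.48907483 0.14995484 0.08358604] [0.48926731 0.14984466 0.0835702 ]
```

View pics/w1.png

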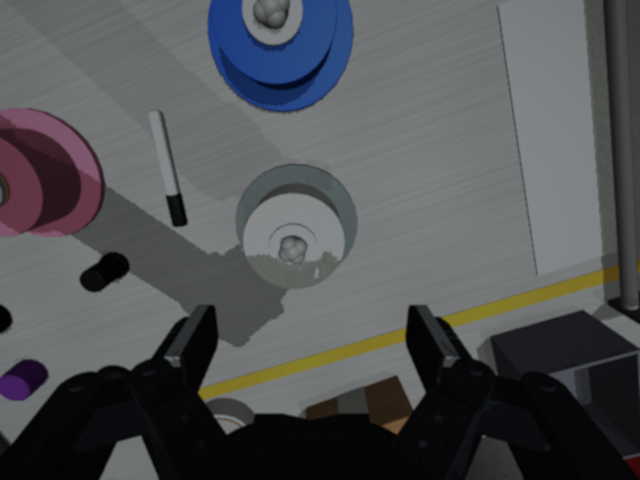

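The wrist view shows the white stand's head at about (293,249) and the washer round it. The cap row is at lower left. The arm was still moving, so I'll take one settled shot and segment the head.

```bash
python3 - <<'E'
from h import *
s0=status.observe()
for i in range(4): read_camera("wrist")
s=status.observe(); ci=camera_info("wrist"); w=read_camera("wrist")
print(s["position"],abs(s["qvel"]).max())
u,v=proj(ci,np.array([.489,.149,.085])); print(u,v)
x0,y0=int(u)-32,int(v)-30
c=w[y0:y0+60,x0:x0+64]; cv2.imwrite("pics/w2.png",cv2.resize(c,(768,720)[:1]+(600,) if 0 else (640,600),interpolation=cv2.INTER_CUBIC)[:,:,::-1])
print(x0,y0)
for z in (.0845,.095): print(onz(ci,u,v,z))
E
```

```text
[0.47018201 0.18120885 0.24483987] 0.03799212900246812
284.75625339077806 252.01309961427785
252 222
[0.48916988 0.1488941  0.0845    ]
[0.4856023  0.15111793 0.095     ]
```

View pics/w2.png

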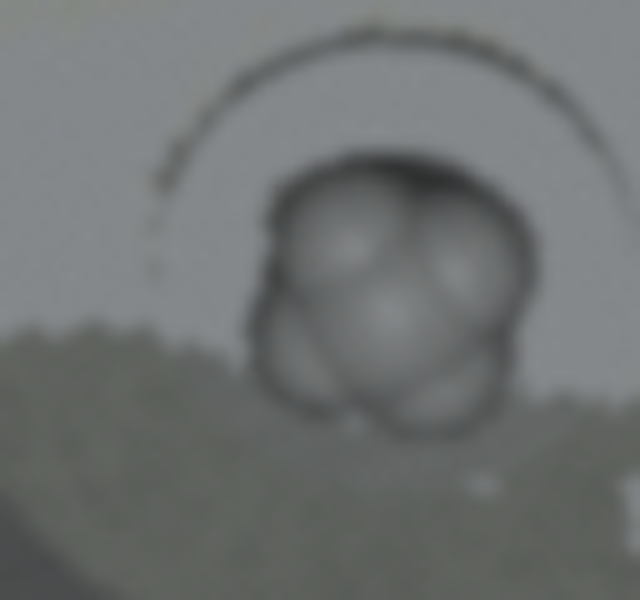

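```bash
python3 - <<'E'
from h import *
s=status.observe(); ci=camera_info("wrist")
print(s["position"],onz(ci,291,251.05,.0845))
# cap via washer ring centre check
print("washer", onz(ci,252+39.3-.45,222+26.5-.45,.078))
a=onz(camera_info("wrist"),45,0,0)
print(proj(ci,np.array([.4745,-.257,.034])))
E
```

```text
[0.46977467 0.18233476 0.24484997] [0.48987563 0.15587134 0.0845    ]
washer [0.48920981 0.15557067 0.078     ]
[-34.90564253 331.99020272]
```

Request:
play_rows([
  [[-1,0,-0.054,0,0,0,0],[-1,0,-0.054,0,0,0,0],[-1,0,-0.054,0,0,0,0],[-1,0,-0.054,-0.01,0,0,0],[-1,0,-0.054,-0.02,0,0,0],[-1,0,-0.054,-0.02,0,0,0],[-1,0,-0.054,-0.02,0,0,0],[-1,0,-0.054,-0.02,0,0,0]],
])

```text
clock: 2.4
position: [0.4722, -0.2495, 0.1544]
tool_rot: [0.525, 3.097, 0.002]
wrist_force: [0.7, 0.5, 0.9]
grip_width: 0.0858
finger_force: 0.0
```

```bash
python3 - <<'E'
from h import *
for i in range(5): read_camera("wrist")
s=status.observe(); ci=camera_info("wrist"); w=read_camera("wrist"); cv2.imwrite("pics/w3.png",w[:,:,::-1])
print(s["clock"],s["position"],s["tool_rot"],abs(s["qvel"]).max())
print(proj(ci,np.array([.4745,-.257,.034])),proj(ci,np.array([.4745,-.257,.0])))
E
```

```text
2.65 [ 0.47143913 -0.24870239  0.15473048] [-5.29506862e-01 -3.09543031e+00 -1.92092193e-03] 0.023816491540701187
[301.80481712 243.15214494] [302.78298113 230.22792439]
```

View pics/w3.png

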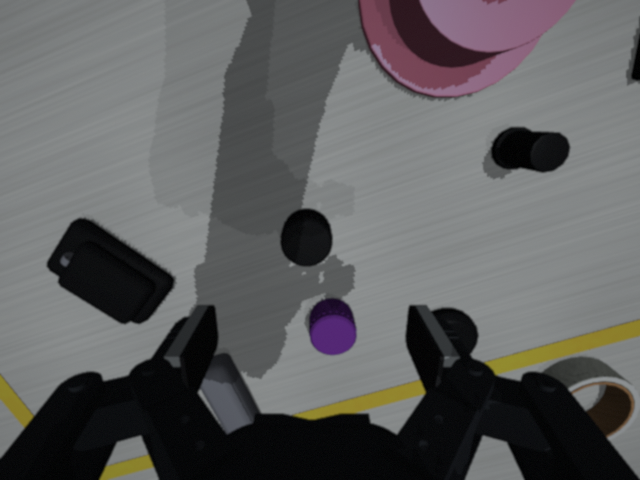

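The cap is at (306,237), between the fingers' columns (mid 312), and the predicted pixel (302,237) is within 3 mm. Descending to grasp.

Request:
play_rows([
  [[-1,0.002,-0.004,-0.02,0,0,0],[-1,0.002,-0.003,-0.02,0,0,0],[-1,0,0,-0.02,0,0,0],[-1,0,0,-0.02,0,0,0],[-1,0,0,-0.02,0,0,0],[-1,0,0,-0.02,0,0,0],[-1,0,0,-0.013,0,0,0],[-1,0,0,0,0,0,0]],
], newtons=30)

```text
clock: 3.7
position: [0.4737, -0.2577, 0.021]
tool_rot: [-0.534, -3.093, -0.001]
wrist_force: [0.2, 0.4, 0.1]
grip_width: 0.0852
finger_force: 0.0
```

Request:
play_rows([
  [[1,0,0,0,0,0,0],[1,0,0,0,0,0,0],[1,0,0,0,0,0,0],[1,0,0,0,0,0,0],[1,0,0,0,0,0,0],[1,0,0,0,0,0,0],[1,0,0,0,0,0,0],[1,0,0,0,0,0,0]],
])

```text
clock: 4.7
position: [0.4755, -0.2582, 0.0232]
tool_rot: [0.534, 3.094, 0.0]
wrist_force: [-1.0, 0.7, 6.0]
grip_width: 0.0412
finger_force: 30.2
```

Request:
play_rows([
  [[1,0,0,0.03,0,0,0],[1,0,0,0.04,0,0,0],[1,0,0,0.04,0,0,0],[1,0,0,0.03,0,0,0],[1,0.003,0.05,0,0,0,0],[1,0.003,0.05,0,0,0,0],[1,0.003,0.05,0,0,0,0],[1,0.003,0.05,0,0,0,0]],
])

```text
clock: 5.7
position: [0.4863, -0.0564, 0.1621]
tool_rot: [0.535, 3.096, 0.0]
wrist_force: [0.1, 0.1, -0.4]
grip_width: 0.0412
finger_force: 30.8
```

Request:
play_rows([
  [[1,0.002,0.05,0,0,0,0],[1,0,0.05,0,0,0,0],[1,0,0.05,0,0,0,0],[1,0,0.04,0,0,0,0],[1,0,0.019,0,0,0,0],[1,0,0,0,0,0,0],[1,0,0,0,0,0,0],[1,0,0,0,0,0,0]],
])

```text
clock: 6.7
position: [0.4889, 0.1486, 0.1622]
tool_rot: [-0.54, -3.095, 0.001]
wrist_force: [1.1, -0.7, 0.3]
grip_width: 0.0413
finger_force: 30.8
```

```bash
python3 - <<'E'
from h import *
P=[];F=[]
for i in range(4):
    s=status.observe(); P.append(s["position"]);F.append(s["wrist_force"]); read_camera("top")
P=np.array(P);print(P.mean(0),P.std(0),np.mean(F,0),s["grip_width"],s["tool_rot"])
out=[]
for n in ("side","wrist"):
    s=status.observe();ci=camera_info(n);im=read_camera(n)[:,:,::-1]
    cv2.imwrite(f"pics/{n}5.png",im)
    X=P.mean(0)
    for z in (0,-.0055,.0115,-.0225): print(n,z,proj(ci,X+[0,0,z]).round(1))
    print("tip",proj(ci,np.array([.489,.150,.095])),proj(ci,np.array([.490,.155,.095])))
    u,v=proj(ci,X).astype(int); u=min(max(u,50),590); v=min(max(v,50),430)
    out.append(cv2.resize(im[v-50:v+50,u-50:u+50],(400,400),interpolation=cv2.INTER_CUBIC)); print(u-50,v-50)
cv2.imwrite("pics/c5.png",np.hstack(out))
E
```

```text
[0.48889634 0.14919675 0.16226428] [1.82608206e-05 4.38293586e-04 3.63461206e-05] [ 0.3329471  -0.34966926 -0.55306761] 0.04117455970559626 [ 5.37653014e-01  3.09519455e+00 -1.89299229e-04]
side 0 [223.5 165.3]
side -0.0055 [223.8 167.3]
side 0.0115 [222.9 160.9]
side -0.0225 [224.6 173.6]
tip [226.72084506 189.44847651] [225.98577681 188.40378817]
173 115
wrist 0 [307.5 323.8]
wrist -0.0055 [307.6 317. ]
wrist 0.0115 [307.2 339.5]
wrist -0.0225 [307.9 298.7]
tip [309.83307663 263.54977478] [317.74014947 262.4823395 ]
257 273
```

View pics/c5.png

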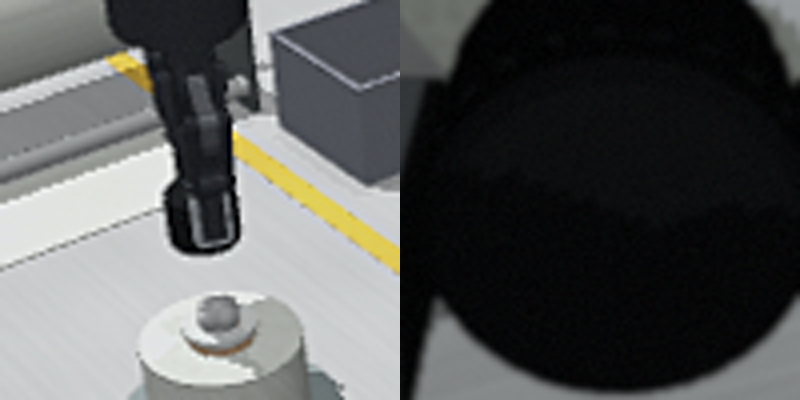

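In the side view the held cap sits level at column 223.4, against 223.8 predicted from the TCP. The head is at (227.4,193.2), so the fixed cameras and robot agree to about 1 mm. The wrist camera reads about 4 px right, and with that corrected the tip is near (0.4895, 0.1505). Lowering.

Request:
play_rows([
  [[1,0.001,0.001,-0.01,0,0,0],[1,0,0,-0.01,0,0,0],[1,0,0,-0.01,0,0,0],[1,0,0,-0.01,0,0,0],[1,0,0,-0.005,0,0,0],[1,0,0,-0.003,0,0,0],[1,0,0,0,0,0,0],[1,0,0,0,0,0,0]],
])

```text
clock: 8.0
position: [0.49, 0.1522, 0.1146]
tool_rot: [0.534, 3.095, 0.001]
wrist_force: [0.4, -0.1, 0.5]
grip_width: 0.0417
finger_force: 30.8
```

```bash
python3 - <<'E'
from h import *
P=[];F=[];T=[]
for i in range(4):
    s=status.observe(); P.append(s["position"]);F.append(s["wrist_force"]); T.append(s["torque"]);im=read_camera("side")
P=np.array(P);print(P.mean(0),P.std(0),np.mean(F,0),np.mean(T,0),s["grip_width"])
ci=camera_info("side"); im=im[:,:,::-1]
X=P.mean(0)
for z in (0,.0115,-.0225): print(z,proj(ci,X+[0,0,z]).round(1))
a=cv2.resize(im[150:225,185:285],(400,300),interpolation=cv2.INTER_CUBIC)
w=read_camera("wrist")[:,:,::-1]; b=cv2.resize(w[150:450,120:520],(400,300))
cv2.imwrite("pics/c6.png",np.hstack([a,b]))
E
```

```text
[0.49001564 0.15218316 0.11462278] [2.27459773e-05 1.06504995e-05 1.98387374e-05] [ 0.34242247 -0.23385965  0.16035742] [-0.00381025  0.02557899 -0.00146188] 0.04132210315704866
0 [225.6 182. ]
0.0115 [225.1 177.9]
-0.0225 [226.7 189.9]
```

View pics/c6.png

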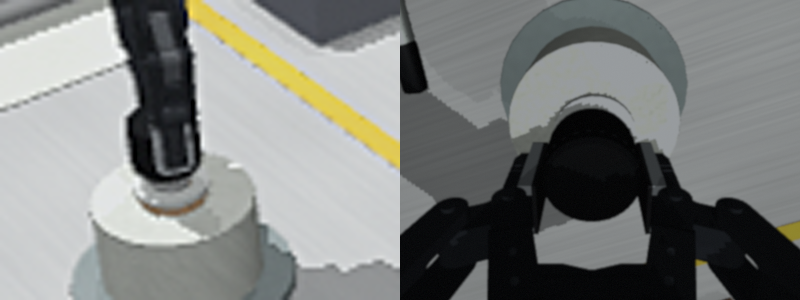

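The side view has the cap axis at 226.0 (expected 227.5 at washer level) and the washer/roll axis at 228. In the wrist view the cap axis is at column 312 and the roll at about 315. That puts the cap about 1–2 mm off. Correcting by about 1.5 mm and lowering gently.

Request:
play_rows([
  [[1,0.0015,0.001,0,0,0,0],[1,0,0,-0.001,0,0,0],[1,0,0,-0.001,0,0,0],[1,0,0,-0.001,0,0,0],[1,0,0,0,0,0,0],[1,0,0,0,0,0,0],[1,0,0,0,0,0,0],[1,0,0,0,0,0,0]],
])

```text
clock: 9.25
position: [0.4912, 0.1531, 0.1113]
tool_rot: [0.534, 3.096, 0.0]
wrist_force: [-0.2, 0.1, -0.4]
grip_width: 0.0413
finger_force: 30.8
```

```bash
python3 - <<'E'
from h import *
s=status.observe();print(s["position"],s["wrist_force"],s["torque"])
ci=camera_info("wrist");im=read_camera("wrist").astype(int)
X=s["position"]; print(proj(ci,X),proj(ci,X+[0,0,-.045]),proj(ci,X+[0,0,-.1]))
g=im.sum(2)/3
for r in range(155,330,12):
    row=g[r]; print(r,"edges",[(int(c),int(row[c+1]-row[c-2])) for c in range(200,430) if abs(row[c+1]-row[c-2])>25 and abs(row[c+1]-row[c-2])>=max(abs(row[k+1]-row[k-2]) for k in range(c-4,c+5))])
E
```

```text
[0.49121959 0.15305982 0.11128622] [-0.24598846  0.12735425 -0.42598292] [-0.06249653 -0.01810729 -0.02728224]
[309.98974912 322.82287969] [310.25383325 278.45537846] [310.45120428 245.29602308]
155 edges [(357, 33)]
167 edges [(250, -28), (375, 36)]
179 edges [(238, -28), (387, 34)]
191 edges [(228, -40), (268, -26), (357, 26), (396, 38)]
203 edges [(223, -34), (256, -33), (266, 49), (359, -51), (368, 26), (401, 37)]
215 edges [(220, -32), (250, 66), (375, -59), (405, 35)]
227 edges [(218, -35), (240, 51), (385, -50), (407, 35)]
239 edges [(218, -32), (233, 53), (392, -52), (407, 39)]
251 edges [(219, -38), (228, 58), (286, -34), (292, 35), (332, -39), (337, 42), (397, -49), (405, 35)]
263 edges [(226, 53), (272, -40), (277, 41), (291, -46), (335, 72), (350, 36), (399, -48)]
275 edges [(207, -28), (226, 58), (268, -35), (277, -72), (346, 117)]
287 edges [(227, 57), (238, -50), (271, -85), (353, 84)]
299 edges [(250, -37), (262, -40), (362, 42), (373, 45), (381, 40)]
311 edges [(234, -69), (246, 41), (258, -43), (365, 40), (378, -41), (390, 102)]
323 edges [(229, -68), (241, 31), (255, -43), (369, 39), (382, -36), (395, 103)]
```

Columns now agree: base 312.5, roll 312.4, cap 312. Lowering to contact.

Request:
play_rows([
  [[1,0,0,-0.001,0,0,0],[1,0,0,0,0,0,0],[1,0,0,0,0,0,0],[1,0,0,0,0,0,0],[1,0,0,0,0,0,0],[1,0,0,0,0,0,0],[1,0,0,0,0,0,0],[1,0,0,0,0,0,0]],
])

```text
clock: 10.3
position: [0.4915, 0.1532, 0.1104]
tool_rot: [0.534, 3.095, 0.0]
wrist_force: [2.1, 0.2, 0.1]
grip_width: 0.0413
finger_force: 30.9
```

Request:
play_rows([
  [[1,0,0,-0.001,0,0,0],[1,0,0,0,0,0,0],[1,0,0,0,0,0,0],[1,0,0,0,0,0,0],[1,0,0,0,0,0,0],[1,0,0,0,0,0,0],[1,0,0,0,0,0,0],[1,0,0,0,0,0,0]],
])

```text
clock: 11.3
position: [0.4917, 0.1532, 0.1099]
tool_rot: [0.534, 3.095, 0.001]
wrist_force: [0.8, 0.0, 6.1]
grip_width: 0.0412
finger_force: 31.3
```

Contact made (6 N, below the snap force). Backing off slightly and releasing.

Request:
play_rows([
  [[1,0.0005,0,0.0008,0,0,0],[1,0,0,0,0,0,0],[1,0,0,0,0,0,0],[1,0,0,0,0,0,0],[0.0,0,0,0,0,0,0],[-0.1,0,0,0,0,0,0],[-0.2,0,0,0,0,0,0],[-0.3,0,0,0,0,0,0]],
], newtons=20)

```text
clock: 12.3
position: [0.4913, 0.1528, 0.1098]
tool_rot: [-0.534, -3.095, 0.001]
wrist_force: [0.1, 0.5, 0.1]
grip_width: 0.0559
finger_force: 0.0
```

Request:
play_rows([
  [[-0.5,0,0,0,0,0,0],[-0.7,0,0,0,0,0,0],[-0.7,0,0,0,0,0,0],[-0.7,0,0,0,0,0,0],[-0.7,0,0,0,0,0,0],[-0.7,0,0,0,0,0,0],[-0.7,0,0,0,0,0,0],[-0.7,0,0,0,0,0,0]],
])

```text
clock: 13.3
position: [0.4917, 0.1531, 0.1101]
tool_rot: [-0.534, -3.096, 0.0]
wrist_force: [-0.3, -0.4, 0.3]
grip_width: 0.0728
finger_force: 0.0
```

```bash
python3 - <<'E'
from h import *
s=status.observe();print(s["position"],s["wrist_force"])
im=read_camera("side")[:,:,::-1]
a=cv2.resize(im[150:225,185:285],(400,300),interpolation=cv2.INTER_CUBIC)
w=read_camera("wrist")[:,:,::-1]; b=w[150:450,120:520]
cv2.imwrite("pics/c7.png",np.hstack([a,b]))
E
```

```text
[0.49168744 0.15305845 0.11007032] [-0.3025279  -0.38926244  0.30081299]
```

View pics/c7.png

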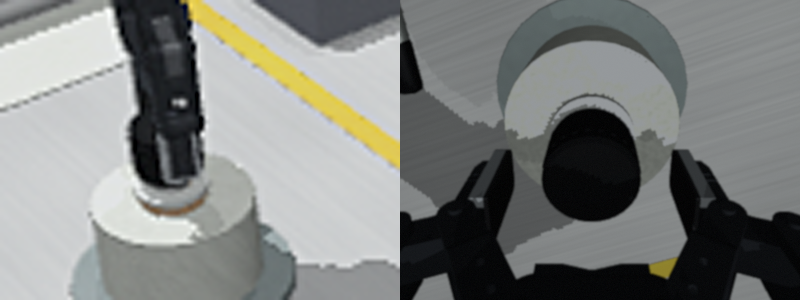

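The cap stands level on the tip and the fingers are clear on both sides. Retreating upward, shutting the fingers, then pressing.

Request:
play_rows([
  [[-0.7,0,0,0.01,0,0,0],[-0.7,0,0,0.02,0,0,0],[-0.7,0,0,0.02,0,0,0],[-0.7,0,0,0.02,0,0,0],[0,0,0,0,0,0,0],[1,0,0,0,0,0,0],[1,0,0,0,0,0,0],[1,0,0,0,0,0,0]],
])

```text
clock: 14.4
position: [0.4912, 0.1528, 0.1793]
tool_rot: [-0.534, -3.095, 0.002]
wrist_force: [0.3, 0.2, -0.5]
grip_width: 0.0003
finger_force: 0.0
```

Request:
play_rows([
  [[1,0,0,0,0,0,0],[1,0,0,0,0,0,0],[1,0,0,0,0,0,0],[1,0,0,-0.01,0,0,0],[1,0,0,-0.015,0,0,0],[1,0,0,-0.01,0,0,0],[1,0,0,0,0,0,0],[1,0,0,0,0,0,0]],
])

```text
clock: 15.4
position: [0.4918, 0.153, 0.145]
tool_rot: [0.534, 3.096, -0.0]
wrist_force: [-0.5, 0.3, -0.4]
grip_width: 0.0
finger_force: 0.0
```

```bash
python3 - <<'E'
from h import *
for i in range(3): s=status.observe(); read_camera("side"); print(s["position"],s["wrist_force"],s["grip_width"])
im=read_camera("side")[:,:,::-1]
a=cv2.resize(im[150:225,185:285],(400,300),interpolation=cv2.INTER_CUBIC)
w=read_camera("wrist")[:,:,::-1]; b=w[150:450,120:520]
cv2.imwrite("pics/c8.png",np.hstack([a,b]))
E
```

```text
[0.49183647 0.15300137 0.14501259] [-0.48907068  0.26832319 -0.36033029] 3.613276647895037e-05
[0.49208326 0.15309931 0.14531788] [-1.24823671 -0.07236951  0.04041475] 0.00016997023611072478
[0.49218427 0.15318638 0.14551233] [-0.04462443  0.40786667 -0.03086631] 0.0004961190972224459
```

View pics/c8.png

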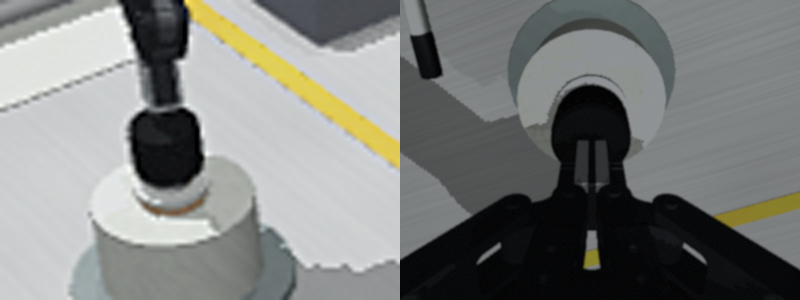

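The shut fingers are centred above the standing cap. Pressing down.

Request:
play_rows([
  [[1,0,0,-0.004,0,0,0],[1,0,0,-0.004,0,0,0],[1,0,0,-0.002,0,0,0],[1,0,0,-0.001,0,0,0],[1,0,0,-0.001,0,0,0],[1,0,0,-0.001,0,0,0],[1,0,0,0,0,0,0],[1,0,0,0,0,0,0]],
])

```text
clock: 16.65
position: [0.4937, 0.1537, 0.1342]
tool_rot: [0.534, 3.093, 0.004]
wrist_force: [-0.5, 0.2, 9.9]
grip_width: 0.0003
finger_force: 4.7
```

Request:
play_rows([
  [[1,0,0,-0.0015,0,0,0],[1,0,0,-0.0015,0,0,0],[1,0,0,-0.0015,0,0,0],[1,0,0,-0.0015,0,0,0],[1,0,0,-0.0015,0,0,0],[1,0,0,0,0,0,0],[1,0,0,0,0,0,0],[1,0,0,0,0,0,0]],
])

```text
clock: 17.65
position: [0.4923, 0.1532, 0.1248]
tool_rot: [0.534, 3.095, 0.001]
wrist_force: [2.4, 0.5, 3.1]
grip_width: -0.0004
finger_force: 1.4
```

Clicked: the force dropped to 3 N and the tool is 9 mm lower. Pressing on to the stop.

Request:
play_rows([
  [[1,0,0,-0.001,0,0,0],[1,0,0,-0.001,0,0,0],[1,0,0,-0.001,0,0,0],[1,0,0,-0.001,0,0,0],[1,0,0,-0.001,0,0,0],[1,0,0,0,0,0,0],[1,0,0,0,0,0,0],[1,0,0,0,0,0,0]],
])

```text
clock: 18.65
position: [0.4924, 0.1533, 0.1205]
tool_rot: [0.534, 3.095, 0.001]
wrist_force: [0.1, 1.3, 8.2]
grip_width: 0.0
finger_force: 4.1
```

Request:
play_rows([
  [[1,0,0,-0.001,0,0,0],[1,0,0,0,0,0,0],[1,0,0,0,0,0,0],[1,0,0,0,0,0,0],[1,0,0,0,0,0,0],[1,0,0,0,0,0,0],[1,0,0,0,0,0,0],[1,0,0,0,0,0,0]],
])

```text
clock: 19.65
position: [0.4925, 0.1533, 0.12]
tool_rot: [0.534, 3.095, 0.002]
wrist_force: [-0.6, 0.2, 11.7]
grip_width: 0.0002
finger_force: 5.7
```

Request:
play_rows([
  [[1,0,0,-0.001,0,0,0],[1,0,0,-0.0005,0,0,0],[1,0,0,0,0,0,0],[1,0,0,0,0,0,0],[1,0,0,0,0,0,0],[1,0,0,0,0,0,0],[1,0,0,0,0,0,0],[1,0,0,0,0,0,0]],
])

```text
clock: 20.65
position: [0.4927, 0.1534, 0.1199]
tool_rot: [0.535, 3.096, 0.003]
wrist_force: [-3.9, -1.2, 20.4]
grip_width: 0.0001
finger_force: 9.9
```

```bash
python3 - <<'E'
from h import *
for i in range(3): s=status.observe(); im=read_camera("side"); print(s["position"],s["wrist_force"],abs(s["qvel"]).max())
im=im[:,:,::-1]
a=cv2.resize(im[150:225,185:285],(400,300),interpolation=cv2.INTER_CUBIC)
b=read_camera("wrist")[:,:,::-1][150:450,120:520]
cv2.imwrite("pics/c9.png",np.hstack([a,b]))
E
```

```text
[0.49274073 0.15336904 0.11985483] [-3.90960531 -1.23528093 20.41560664] 0.0022934160439247223
[0.49267631 0.15337193 0.1198148 ] [-2.32838982 -1.66023815 19.70096118] 0.002242131885976414
[0.49274512 0.15334361 0.11985212] [-3.33184209 -1.62270803 20.45189595] 0.002342307929160157
```

View pics/c9.png

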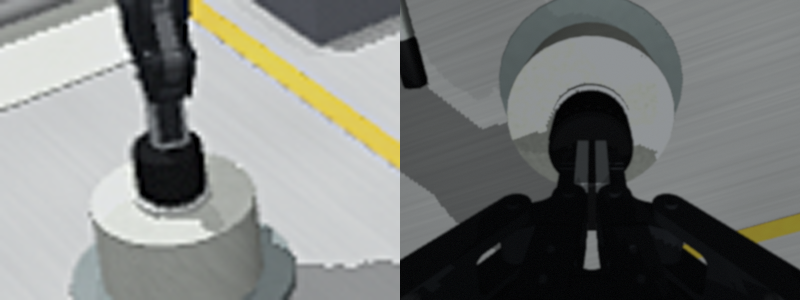

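The cap is level and right down on the washer. It is at the stop, since extra command raises the force to 20 N without further travel. Handing in.

```bash
python3 -c "
from plant import order
print(order.close_job())"
```

```text
the job is handed in; nothing more can be done
None
```

I balanced the medium cap on the spindle tip, clicked it over the catch and pressed it to the washer's stop; I handed the job in still pressing at about 20 N, at about 21 s, and no verdict came back.

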